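# Set a toppled picking bin back on its base and push it home

## Robot

A 6-joint arm with a two-finger parallel gripper is mounted at the origin on the work surface. World frame = base frame: x ahead of the robot, y to its left, z up, the work surface at z = 0. Lengths are in mm, angles in degrees, forces in N, time in s.
With the tool pointing down it reaches from about 275 to 725 mm from the base axis. Payload 15.9 kg.
Tool frame: the origin (TCP) lies on the centre line of the jaws, within the pads' length; the fingertips stand 22 mm ahead of it and the grasp point (between the pads) lies 3 mm ahead of it (r.tips_ahead is the distance from the TCP to the fingertips, in mm); z points along the fingers, y is the line along which they close (so a half turn about z gives the same grasp; the last joint's range is limited). The gripper opens to 85 mm and grips with 20 to 120 N. Pads are 22 mm wide; open, the fingers measure 114 mm over their backs; the gripper's body (76 mm by 85 mm) begins 54 mm behind the grasp point. The pads swing forward as they close: fully open they stand 13 mm farther back than shut.
Start: joints at [76.891, 12.198, -1.971, 75.831, 0, 90], TCP at [113.399, 486.956, 253.306] pointing down, gripper open.
Joint ranges: [-170.91, 170.91], [-42.67, 98.43], [-65.05, 77.54], [-120.47, 116.71], [-90, 82.35], [-180, 180]. Speed limits (degrees/s): [108.29, 108.29, 136.94, 147.25, 180, 180].

## Interface

Orientations are given as a 3x3 rotation matrix whose columns are the frame's x, y, z axes.
In Python, from bench import sensors, eyes, r gives the robot as it stands. The module is installed in compiled form; this text tells all that it offers.
- The arm moves only by the tool carry_out, never from a script. Its argument "steps" is a list of rows, each a list of 3 entries, a list of its own where there are three numbers: the turn, a rotation vector about the tool's x, y, z in units of 6 degrees (1.0 is 6 degrees), then the shift along the tool's x, y, z in units of 50 mm (1.0 is 50 mm), then the closure, from 0 (fully open) to 1 (shut). In form: [[[wx, wy, wz], [tx, ty, tz], fingers], ...]. A call has 1 to 5 rows; each row shifts and turns the commanded pose from where the row before left it, along the tool's axes as they then stand; what a row does not reach is not made up. A row lasts 1/10 s, in which the tool goes at most 50 mm and 8.59 degrees, less where a joint would pass 70% of its speed; a pose out of reach is approached as far as the arm can. A call is refused whole if a number of a shift passes 1 or a number of a turn 1, either way. A call with a gripper value outside its range is refused whole. The fingers move at their own pace and stop on an object; "grip_force" is the grip in N (left out, the last holds). Time passes only in rows, so rows that do not move let the fingers close. It gives the time, the measured TCP pose, the force, the opening and the grip force at its end, in the units of the state.
- sensors.get_state(): the state, without advancing time (a new reading comes with each control period).
- eyes.get_image(name): name is "side" or "top"; returns a dict with "pixels" (384x512x3 uint8, red, green, blue), "K" (3x3 intrinsics, pixels), "k1" (the pictures are not rectified: a ray, as slopes to the right and down, at radius r is drawn at 1 + k1 r^2 times it, then the intrinsics apply), "extrinsics" (4x4, takes a point from world to camera coordinates). Camera axes: x right, y down, z forward; pixel columns grow to the right and rows downward; lengths in mm; the calibration is good to about 2 mm. A picture is of the moment at which its call begins. There is no depth.
- r.job_done(): hands the job in; it is judged then, once.
The state is a dict: "time": time; "joints": joint angles; "joint_velocities": joint speeds; "joint_efforts": joint torques, N m; "position": TCP position; "eef_rot": TCP orientation; "contact_force": force on the tool from outside, world axes, zero at the start; "ft_torque": the same for the moment, N m; "gripper_width": opening from 0.0 (shut) to 1.0 (fully open); "gripper_force": force on a finger pad.
Only numpy, scipy, OpenCV 4.12 (cv2) and the standard library are available. Lean on these libraries where they do the work, as an engineer would, in place of code of your own. Each camera call takes 0.05 s, during which the arm holds its last target. There are 200 camera calls.

## Task

One empty black picking bin on the bench has toppled onto its side. Push it over so that it stands on its base again, then push it straight back until its rear wall sits flush against the steel ledge, between the two stocked bins. Only push with the fingers: do not pick the bin up, and leave the stocked bins, the standing bolt and the pipe coupling where they are.

Things in the scene. Friction and masses are not known exactly. Their poses are not given: they have to be found in the camera images.
- bin: the empty black bin, loose, 140 long (x) x 100 wide (y) x 75 high (z), walls 4 mm, about 0.2 kg. Origin: centre of its underside; x runs from its low front wall to its rear wall, z out of its open mouth. At the start it lies on a side wall (y about vertical, 100 mm tall), front roughly to the robot, mouth to world -y, underside to +y: rolling 90 degrees towards +y stands it on its base.
- bin_back (a point): point on the bin: middle of the lower edge of its rear wall, (70, 0, 0) mm in the bin's frame. Lying on its side, the bin tips over rather than slides when pushed slowly near its top edge, and slides easily (a few N) once it stands on its base; it drops onto its base by itself once past balance, some 40 degrees over.
- bin_center (a point): point on the bin: middle of its box, (0, 0, 37.5) mm in its frame. The bin's front wall (x = -70 mm) is 40 mm high with a paper label, its rear wall (x = +70) 75 mm; its side walls (y = -50, +50) are 75 mm high from x = -20 to the rear and slope down to 40 mm at the front.
- ledge: fixed dark steel upstand beyond the bins, 800 long (y) x 45 high, rigid. Origin: foot of the middle of its flat front face; y runs along the face, x points into the ledge (roughly away from the robot). At the start the bin lies some 50 to 150 mm in front of it.
- bolt_bin: bystander: a loose bin of the same shape, upright with its rear near the ledge, at one end of it (left or right), filled with bolts, about 1 kg. Origin: centre of its underside; x from its front to its rear, z up
- nut_bin: bystander: a loose bin of the same shape, upright with its rear near the ledge, at one end of it (left or right), filled with nuts, about 1 kg. Origin: centre of its underside; x from its front to its rear, z up
- big_bolt: bystander: a loose steel hex bolt standing on its head, 80 high, head 35 across and 12.5 high, shank 20 across. Origin: centre of the head's underside
- coupling: bystander: a loose steel pipe coupling standing on end, 48 across, 45 high. Origin: centre of its underside
There are look-alikes about, which are no part of the job. Leave any green or turquoise look-alike of the bin alone.

How it is judged:
By the outcome, as a careful person would: the job done as asked, in the order asked, and still so for the second after the job is handed in, with the robot touching nothing.
It also fails if it takes over 53 s, if anything falls off the work surface, if the arm or the gripper's body presses on something with over 40 N, if the wrist force passes 120 N, or if a joint passes its speed limit or range.

## Working session

There is one attempt and no reset: what is moved stays moved. The work goes in short steps, Python scripts to look and compute and a tool call to move; the robot and the scene stay as the last step left them, time stands still between calls to the robot, and variables do not carry over. Pictures are saved under pics/ and viewed, at most 10 in all, crops included, and the job is handed in when it is done.

Besides the shell and the picture viewer there is one more tool, called after "Request:" as name(argument=value, ...) on one line, values as JSON. carry_out: Moves the arm, as the interface text tells. Its arguments: {"type":"object","properties":{"steps":{"type":"array","items":{"type":"array"}},"grip_force":{"type":"number"}},"required":["steps"]}

```bash
mkdir -p pics; cat > h.py <<'E'
import numpy as np, cv2, sys
from bench import sensors, eyes, r
from scipy.optimize import least_squares
def snap(n,f):
    d=eyes.get_image(n); cv2.imwrite(f,cv2.cvtColor(cv2.resize(d['pixels'],None,fx=1.5,fy=1.5,interpolation=cv2.INTER_CUBIC),cv2.COLOR_RGB2BGR))
    np.savez('cal_'+n,px=d['pixels'],K=d['K'],k1=d['k1'],E=d['extrinsics']); return d
def proj(n,P):
    d=np.load(f'cal_{n}.npz'); p=(d['E']@np.append(P,1))[:3]; s=p[:2]/p[2]; s=s*(1+d['k1']*(s@s)); return (d['K']@np.append(s,1))[:2]
def onz(n,uv,z):
    d=np.load(f'cal_{n}.npz'); q=(np.linalg.inv(d['K'])@np.array([uv[0],uv[1],1]))[:2]; s=q.copy()
    for _ in range(20): s=q/(1+d['k1']*(s@s))
    R=d['E'][:3,:3]; t=d['E'][:3,3]; c=-R.T@t; v=R.T@np.append(s,1); return c+v*(z-c[2])/v[2]
def tri(a,b):
    f=lambda P: np.r_[proj('side',P)-a, proj('top',P)-b]
    s=least_squares(f,onz('top',b,30)); return s.x, np.abs(s.fun).max()
E
python3 - <<'E'
from h import *
for n in('side','top'):
    snap(n,f'pics/{n}0.png'); d=np.load(f'cal_{n}.npz');E=d['E'];print(n,-E[:3,:3].T@E[:3,3],E[2,:3],d['k1'])
s=sensors.get_state();print(s['time'],s['position'],s['eef_rot'],s['contact_force'],r.tips_ahead)
E
```

```text
side [324.15482212 673.81730199 817.07599873] [ 0.16955124 -0.66294614 -0.72921519] -0.06756334373272394
top [ 302.94178911    5.1673544  1188.41707613] [ 0.18147612 -0.00572451 -0.98337869] -0.11521365650708056
0.1 [113.34434056 486.67988701 252.85845503] [[-9.73938143e-01  2.26813683e-01 -2.17241925e-04]
 [ 2.26813786e-01  9.73937614e-01 -1.01470856e-03]
 [-1.85697033e-05 -1.03753684e-03 -9.99999462e-01]] [-1.15718927  0.17857798  0.38644851] 22.0
```

View pics/side0.png

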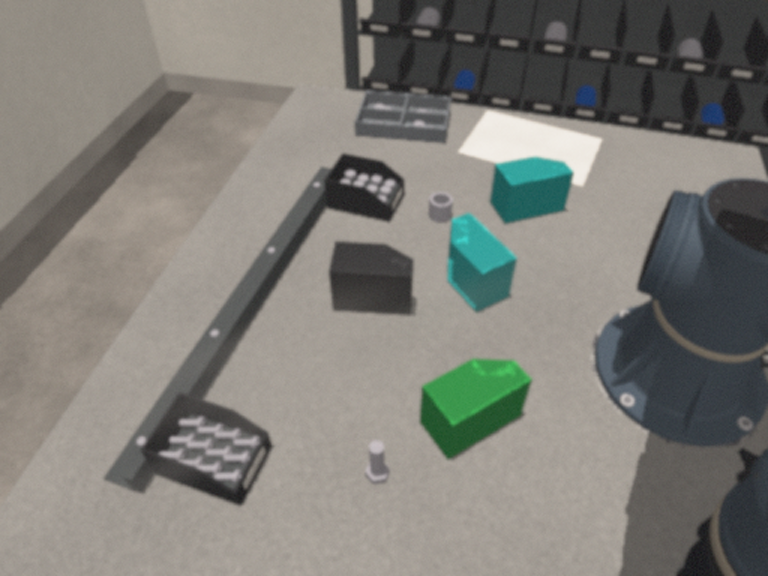

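View pics/top0.png

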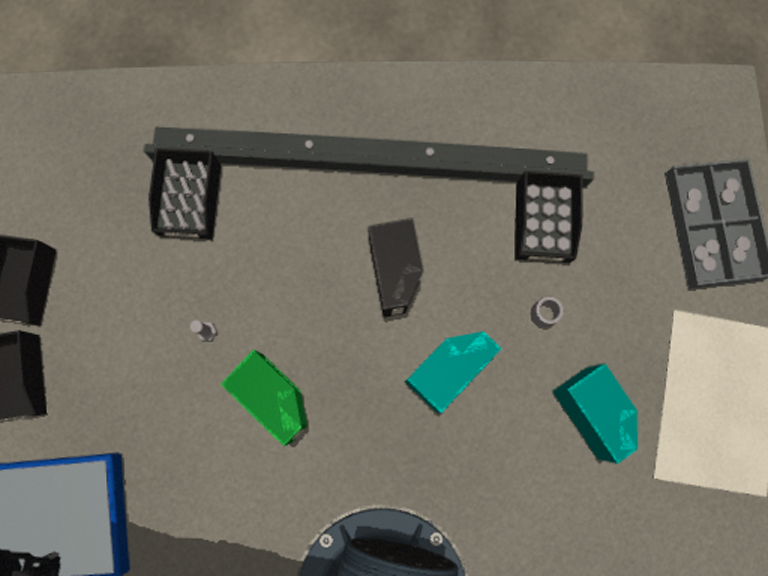

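The side view shows the black bin lying at (372,277), with its underside facing the camera. In the top view it is at (395,270), mouth to the right (-y) and label at the bottom (395,310).

Things that could be taken for it, in top-view pixels:
- Bolt bin (183,195), stocked
- Nut bin (548,218), stocked
- Green bin (265,397)
- Turquoise bins (453,372) and (600,415)
- Black bins (20,280) and (20,375), upright at the far left

I choose (395,270) and check it in a crop.

```bash
python3 - <<'E'
from h import *
a=np.load('cal_top.npz')['px'][130:225,225:305]; b=np.load('cal_side.npz')['px'][145:225,205:290]
f=lambda p:cv2.resize(p,(400,int(400*p.shape[0]/p.shape[1])),interpolation=cv2.INTER_CUBIC)
a,b=f(a),f(b); h=max(len(a),len(b)); o=np.zeros((h,800,3),np.uint8); o[:len(a),:400]=a;o[:len(b),400:]=b
o=np.clip(o.astype(int)*1.5,0,255).astype(np.uint8)
cv2.imwrite('pics/crop.png',o[:,:,::-1])
L=[onz('top',np.array(p)/1.5,45) for p in((157,146),(590,173),(155,127))]
L2=[onz('top',np.array(p)/1.5,0) for p in((395,310),)]
print(np.round(L),np.round(L2))
for p in ((205,333),(547,322)): print(np.round(onz('top',np.array(p)/1.5,0)))
E
```

```text
[[ 765.  387.   45.]
 [ 703. -378.   45.]
 [ 801.  393.   45.]] [[471. -30.   0.]]
[436. 301.   0.]
[ 446. -296.    0.]
```

View pics/crop.png

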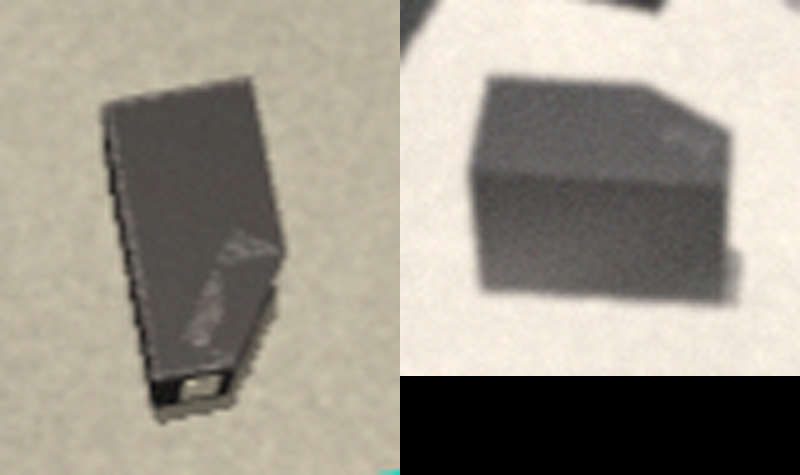

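The crop confirms the choice. It shows an empty black bin on its side, with the label on the front at (195,385) and the mouth to the right. The top wall corners are at (105,105), (250,80), (285,248), (235,365) and (152,375).

```bash
python3 - <<'E'
from h import *
T=[(105,105),(250,80),(285,248),(235,365),(152,375)];S=[(72,170),(88,77),(240,84),(330,130),(328,185)]
Q=[]
for t,s in zip(T,S):
    t=np.array(t)/5+[225,130]; s=np.array(s)/(400/85)+[205,145]
    x,e=tri(s,t); q=onz('top',t,100); Q.append(q); print(np.round(x,1),round(e,1),np.round(q,1))
f=Q[0]-Q[4]; print('yaw',np.degrees(np.arctan2(f[1],f[0])),np.linalg.norm(f))
# ledge front top edge
L=[onz('top',np.array(p)/1.5,45) for p in((222,163),(515,180),(157,154),(590,182))]
print(np.round(L))
print(sensors.get_state()['time'])
E
```

```text
[595.5  12.1  95.9] 0.2 [595.1  12.1 100. ]
[608.2 -59.3  96.3] 0.2 [606.7 -59.1 100. ]
[523.8 -74.   96.9] 0.3 [522.4 -73.9 100. ]
[466.5 -48.3  99.2] 0.3 [465.7 -48.3 100. ]
[460.6  -8.6  98.3] 0.5 [461.5  -8.5 100. ]
yaw 8.797008680037335 135.14634602425528
[[ 730.  269.   45.]
 [ 690. -243.   45.]
 [ 750.  387.   45.]
 [ 686. -377.   45.]]
0.1
```

```bash
cat >> h.py <<'E'
from scipy.spatial.transform import Rotation as Ro
def plan(P,xang,n,start=None):
    """n equal rows to TCP P, tool down with tool x at world angle xang (deg)"""
    s=sensors.get_state(); p=s['position'];R=s['eef_rot']; a=np.radians(xang)
    T=np.c_[[np.cos(a),np.sin(a),0],[np.sin(a),-np.cos(a),0],[0,0,-1]]
    w=Ro.from_matrix(R.T@T).as_rotvec()/n; d=(np.array(P)-p)/n
    print('t',s['time'],'p',np.round(p,1),'F',np.round(s['contact_force'],1),'turn',np.round(np.degrees(w)/6,2))
    for i in range(n): print(np.round((R@Ro.from_rotvec(w*(i)).as_matrix()).T@d/50,2).tolist())
E
python3 -c "
from h import *
plan([564.5,-103.5,200],99.5,20)"
```

```text
t 0.1 p [113.3 486.7 252.9] F [-1.2  0.2  0.4] turn [-0.    0.    0.56]
[-0.57, -0.47, 0.05]
[-0.6, -0.44, 0.05]
[-0.62, -0.4, 0.05]
[-0.65, -0.36, 0.05]
[-0.67, -0.33, 0.05]
[-0.69, -0.29, 0.05]
[-0.7, -0.25, 0.05]
[-0.71, -0.2, 0.05]
[-0.73, -0.16, 0.05]
[-0.73, -0.12, 0.05]
[-0.74, -0.08, 0.05]
[-0.74, -0.03, 0.05]
[-0.74, 0.01, 0.05]
[-0.74, 0.06, 0.05]
[-0.74, 0.1, 0.05]
[-0.73, 0.14, 0.05]
[-0.72, 0.18, 0.05]
[-0.71, 0.23, 0.05]
[-0.69, 0.27, 0.05]
[-0.68, 0.31, 0.05]
```

Request:
carry_out(steps=[[[0, 0, 0.56], [-0.57, -0.47, 0.0], 0.6], [[0, 0, 0.56], [-0.6, -0.44, 0.0], 0.6], [[0, 0, 0.56], [-0.62, -0.4, 0.0], 0.6], [[0, 0, 0.56], [-0.65, -0.36, 0.0], 0.6], [[0, 0, 0.56], [-0.67, -0.33, 0.0], 0.6]])

```text
time: 0.6
position: [226.6, 338.2, 253.1]
eef_rot: [[-0.866, 0.5, -0.0], [0.5, 0.866, -0.0], [-0.0, -0.0, -1.0]]
contact_force: [0.8, 1.1, 0.4]
gripper_width: 0.4
gripper_force: 0.0
```

Request:
carry_out(steps=[[[0, 0, 0.56], [-0.69, -0.29, 0.0], 0.6], [[0, 0, 0.56], [-0.7, -0.25, 0.0], 0.6], [[0, 0, 0.56], [-0.71, -0.2, 0.0], 0.6], [[0, 0, 0.56], [-0.73, -0.16, 0.0], 0.6], [[0, 0, 0.56], [-0.73, -0.12, 0.0], 0.6]])

```text
time: 1.1
position: [339.5, 190.5, 253.2]
eef_rot: [[-0.684, 0.73, -0.0], [0.73, 0.684, -0.0], [0.0, -0.0, -1.0]]
contact_force: [0.4, 1.2, -0.1]
gripper_width: 0.397
gripper_force: 0.0
```

Request:
carry_out(steps=[[[0, 0, 0.56], [-0.74, -0.08, 0.0], 0.6], [[0, 0, 0.56], [-0.74, -0.03, 0.0], 0.6], [[0, 0, 0.56], [-0.74, 0.01, 0.0], 0.6], [[0, 0, 0.56], [-0.74, 0.06, 0.0], 0.6], [[0, 0, 0.56], [-0.74, 0.1, 0.0], 0.6]])

```text
time: 1.6
position: [452.6, 43.1, 253.1]
eef_rot: [[-0.444, 0.896, -0.0], [0.896, 0.444, 0.0], [0.0, -0.0, -1.0]]
contact_force: [0.3, -0.0, -0.2]
gripper_width: 0.402
gripper_force: 0.0
```

Request:
carry_out(steps=[[[0, 0, 0.56], [-0.73, 0.14, 0.0], 0.6], [[0, 0, 0.56], [-0.72, 0.18, 0.0], 0.6], [[0, 0, 0.56], [-0.71, 0.23, 0.0], 0.6], [[0, 0, 0.56], [-0.69, 0.27, 0.0], 0.6], [[0, 0, 0.56], [-0.68, 0.31, 0.0], 0.6]])

```text
time: 2.1
position: [565.9, -104.3, 252.9]
eef_rot: [[-0.166, 0.986, -0.001], [0.986, 0.166, 0.0], [0.0, -0.0, -1.0]]
contact_force: [0.8, 0.4, 0.4]
gripper_width: 0.399
gripper_force: 0.0
```

```bash
python3 -c "
from h import *
plan([565.5,-108.5,105],99.5,5);print(sensors.get_state()['gripper_width'])"
```

```text
t 2.1 p [ 565.9 -104.3  252.9] F [0.8 0.4 0.4] turn [-0. -0.  0.]
[-0.02, -0.0, 0.59]
[-0.02, -0.0, 0.59]
[-0.02, -0.0, 0.59]
[-0.02, -0.0, 0.59]
[-0.02, -0.0, 0.59]
0.3988974004582822
```

Request:
carry_out(steps=[[[0, 0, 0], [-0.02, 0, 0.6], 0.6], [[0, 0, 0], [-0.02, 0, 0.6], 0.6], [[0, 0, 0], [-0.02, 0, 0.6], 0.6], [[0, 0, 0], [-0.02, 0, 0.6], 0.6], [[0, 0, 0], [-0.02, 0, 0.56], 0.6]])

```text
time: 2.6
position: [565.6, -107.8, 103.6]
eef_rot: [[-0.168, 0.986, -0.001], [0.986, 0.168, 0.0], [0.0, -0.001, -1.0]]
contact_force: [-0.7, -0.0, 0.4]
gripper_width: 0.398
gripper_force: 0.0
```

```bash
python3 - <<'E'
from h import *
a=snap('top','pics/t1.png')['pixels'][120:240,200:330]; b=snap('side','pics/s1.png')['pixels'][110:230,190:320]
o=np.hstack([cv2.resize(a,(400,369)),cv2.resize(b,(400,369))]); o=np.clip(o.astype(int)*1.4,0,255).astype(np.uint8); cv2.imwrite('pics/c1.png',o[:,:,::-1])
E
```

```text
(no output)
```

View pics/c1.png

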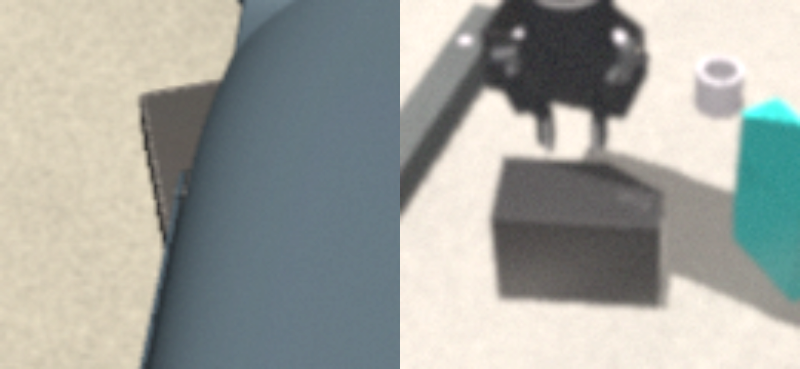

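The top crop shows the arm hiding most of the bin. In the side crop the two fingertips sit at (545,150) and (600,150), just behind the bin's rim edge, which runs at about row 160. Next I check the tip height.

```bash
python3 - <<'E'
from h import *
for z in(80,85,90,95):
  for s in(-24,24):
    p=proj('side',np.array([565.6+.986*s,-107.8+.168*s,z])); print(z,s,np.round((p-[190,110])*3.077+[400,0]))
E
```

```text
80 -24 [595. 145.]
80 24 [541. 142.]
85 -24 [595. 141.]
85 24 [541. 138.]
90 -24 [595. 137.]
90 24 [541. 134.]
95 -24 [595. 132.]
95 24 [540. 130.]
```

Request:
carry_out(steps=[[[0, 0, 0], [0.14, 0, -0.02], 0.6], [[0, 0, 0], [0.14, 0, -0.02], 0.6], [[0, 0, 0], [0.14, 0, -0.02], 0.6], [[0, 0, 0], [0.1, 0, -0.02], 0.6], [[0, 0, 0], [0.1, 0, 0], 0.6]])

```text
time: 3.2
position: [561.2, -76.7, 110.1]
eef_rot: [[-0.169, 0.986, 0.001], [0.986, 0.169, -0.0], [-0.001, 0.001, -1.0]]
contact_force: [0.5, -0.4, 0.5]
gripper_width: 0.4
gripper_force: 0.4
```

Request:
carry_out(steps=[[[0, 0, 0], [0.1, 0, 0], 0.6], [[0, 0, 0], [0.1, 0, 0], 0.6], [[0, 0, 0], [0.1, 0, 0], 0.6], [[0, 0, 0], [0.1, 0, 0], 0.6], [[0, 0, 0], [0.1, 0, 0], 0.6]])

```text
time: 3.7
position: [556.6, -52.2, 109.2]
eef_rot: [[-0.168, 0.986, -0.0], [0.986, 0.168, 0.0], [0.0, -0.0, -1.0]]
contact_force: [-0.5, 0.5, 0.4]
gripper_width: 0.396
gripper_force: 0.1
```

```bash
python3 - <<'E'
from h import *
b=snap('side','pics/s2.png')['pixels'][110:230,190:320]
o=cv2.resize(b,(400,369)); o=np.clip(o.astype(int)*1.4,0,255).astype(np.uint8); cv2.imwrite('pics/c2.png',o[:,:,::-1])
E
```

```text
(no output)
```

View pics/c2.png

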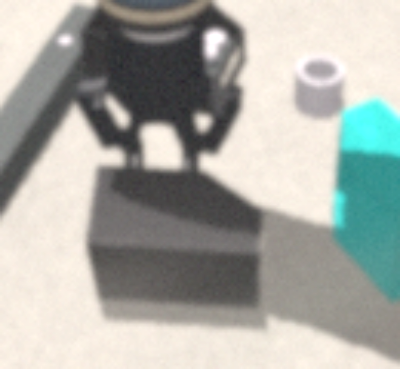

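The bin is tipping. Its bottom edge is at row ~305 with a shadow below, and the fingers stay behind the rim at row ~168. I keep pushing.

Request:
carry_out(steps=[[[0, 0, 0], [0.1, 0, 0], 0.6], [[0, 0, 0], [0.1, 0, 0], 0.6], [[0, 0, 0], [0.1, 0, 0], 0.6], [[0, 0, 0], [0.1, 0, 0], 0.6], [[0, 0, 0], [0.1, 0, 0], 0.6]])

```text
time: 4.25
position: [552.4, -27.6, 109.3]
eef_rot: [[-0.168, 0.986, -0.0], [0.986, 0.168, 0.0], [0.0, -0.0, -1.0]]
contact_force: [-0.7, 0.1, -0.3]
gripper_width: 0.401
gripper_force: 0.0
```

Request:
carry_out(steps=[[[0, 0, 0], [0.1, 0, 0], 0.6], [[0, 0, 0], [0.1, 0, 0], 0.6], [[0, 0, 0], [0.1, 0, 0], 0.6], [[0, 0, 0], [0.1, 0, 0], 0.6], [[0, 0, 0], [0.1, 0, 0], 0.6]])

```text
time: 4.75
position: [548.2, -2.9, 109.3]
eef_rot: [[-0.168, 0.986, 0.0], [0.986, 0.168, 0.0], [-0.0, 0.0, -1.0]]
contact_force: [-0.4, -0.3, -0.3]
gripper_width: 0.404
gripper_force: 0.0
```

Request:
carry_out(steps=[[[0, 0, 0], [0.1, 0, 0], 0.6], [[0, 0, 0], [0.1, 0, 0], 0.6], [[0, 0, 0], [0.1, 0, 0], 0.6], [[0, 0, 0], [0.1, 0, 0], 0.6], [[0, 0, 0], [0.0, 0, 0], 0.6]])

```text
time: 5.25
position: [544.8, 17.0, 109.3]
eef_rot: [[-0.169, 0.986, -0.0], [0.986, 0.169, 0.0], [0.0, -0.0, -1.0]]
contact_force: [0.2, -0.7, 0.2]
gripper_width: 0.398
gripper_force: 0.0
```

Request:
carry_out(steps=[[[0, 0, 0], [0, 0, 0], 0.6], [[0, 0, 0], [0, 0, 0], 0.6], [[0, 0, 0], [0, 0, 0], 0.6]])

```text
time: 5.55
position: [544.9, 16.2, 109.3]
eef_rot: [[-0.168, 0.986, 0.0], [0.986, 0.168, -0.0], [-0.0, 0.0, -1.0]]
contact_force: [-0.2, 0.6, 0.9]
gripper_width: 0.405
gripper_force: 0.0
```

```bash
python3 - <<'E'
from h import *
b=snap('side','pics/s3.png')['pixels'][110:230,190:320]
o=cv2.resize(b,(400,369)); o=np.clip(o.astype(int)*1.4,0,255).astype(np.uint8); cv2.imwrite('pics/c3.png',o[:,:,::-1])
E
```

```text
(no output)
```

View pics/c3.png

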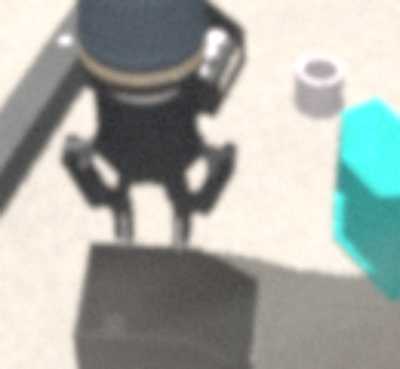

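The crop cuts off the bin: the rim is at row 245 and the bottom runs out of frame. It isn't clear whether the bin is tilted or has slid, so I take a wider crop.

```bash
python3 - <<'E'
from h import *
b=np.load('cal_side.npz')['px'][150:280,180:320]
o=cv2.resize(b,(770,600)[:2],interpolation=cv2.INTER_CUBIC)[:,:]; o=cv2.resize(b,None,fx=4.6,fy=4.6,interpolation=cv2.INTER_CUBIC); o=np.clip(o.astype(int)*1.8,0,255).astype(np.uint8); cv2.imwrite('pics/c4.png',o[:598,:,::-1])
E
```

```text
(no output)
```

View pics/c4.png

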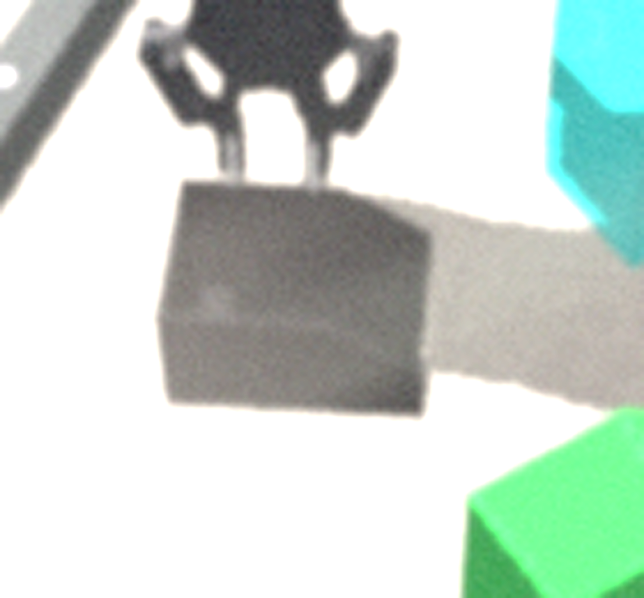

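```bash
python3 - <<'E'
from h import *
c=lambda p: np.array(p)/4.6+[180,150]
A=onz('side',c((170,403)),0);B=onz('side',c((420,413)),0);print(A,B)
f=(A-B)/np.linalg.norm(A-B);v=np.array([f[1],-f[0],0]); print(np.linalg.norm(A-B),np.degrees(np.arctan2(f[1],f[0])))
for th in range(0,60,5):
    t=np.radians(th); n=lambda y,z: A+(-v)*(y*np.cos(t)+z*np.sin(t))+np.array([0,0,1])*(-y*np.sin(t)+z*np.cos(t))
    print(th,[np.round((proj('side',n(*q))-[180,150])*4.6) for q in((0,100),(-75,100))])
E
```

```text
[577.04801643 115.72262709   0.        ] [ 4.43174836e+02  8.84040058e+01 -1.13686838e-13]
136.63211778681466 11.533619762995453
0 [array([155., 285.]), array([172., 178.])]
5 [array([152., 299.]), array([169., 182.])]
10 [array([150., 314.]), array([166., 188.])]
15 [array([149., 329.]), array([163., 196.])]
20 [array([147., 346.]), array([160., 206.])]
25 [array([145., 363.]), array([157., 218.])]
30 [array([144., 380.]), array([154., 231.])]
35 [array([143., 398.]), array([151., 247.])]
40 [array([142., 415.]), array([149., 263.])]
45 [array([142., 433.]), array([146., 281.])]
50 [array([141., 451.]), array([144., 301.])]
55 [array([141., 468.]), array([141., 321.])]
```

The picture reads as the bin standing upright. The near wall's rim runs from (160,318) and slopes down to (425,375), the far rim is at row 183, and the foot is at row ~405. The footprint agrees: it rolled about y≈12, so the near foot is now at y≈115. Next I raise the tool and move to the front.

```bash
python3 - <<'E'
from h import *
print(np.round(sensors.get_state()['joints'],1))
for z in(75,100): print([np.round(onz('top',np.array(p)/1.5,z)[:2]) for p in((405,381),(440,413),(485,332),(253,350),(305,430),(295,400))])
plan([390,48,175],175.4,13)
E
```

```text
[  1.7  21.4 -10.8  57.8  -0.   82. ]
[array([346., -42.]), array([294., -97.]), array([ 422., -174.]), array([399., 203.]), array([270., 118.]), array([318., 134.])]
[array([345., -41.]), array([294., -94.]), array([ 420., -170.]), array([397., 198.]), array([271., 116.]), array([318., 132.])]
t 5.6 p [544.9  16.2 109.3] F [0.4 0.  0.3] turn [-0.    0.   -0.97]
[0.09, -0.23, -0.1]
[0.11, -0.22, -0.1]
[0.13, -0.2, -0.1]
[0.15, -0.19, -0.1]
[0.17, -0.17, -0.1]
[0.19, -0.16, -0.1]
[0.2, -0.14, -0.1]
[0.21, -0.11, -0.1]
[0.23, -0.09, -0.1]
[0.23, -0.07, -0.1]
[0.24, -0.04, -0.1]
[0.24, -0.02, -0.1]
[0.24, 0.01, -0.1]
```

Request:
carry_out(steps=[[[0, 0, 0], [0, 0, -0.5], 0.4], [[0, 0, 0], [0, 0, -0.5], 0.4], [[0, 0, -0.97], [0.1, -0.23, 0], 0.4], [[0, 0, -0.97], [0.11, -0.22, 0], 0.4], [[0, 0, -0.97], [0.13, -0.2, 0], 0.4]])

```text
time: 6.1
position: [508.6, 24.1, 159.4]
eef_rot: [[-0.46, 0.888, 0.0], [0.888, 0.46, 0.0], [-0.0, 0.0, -1.0]]
contact_force: [-0.5, -0.1, -0.3]
gripper_width: 0.6
gripper_force: 0.0
```

Request:
carry_out(steps=[[[0, 0, -0.97], [0.15, -0.19, 0], 0.4], [[0, 0, -0.97], [0.17, -0.17, 0], 0.4], [[0, 0, -0.97], [0.19, -0.16, 0], 0.4], [[0, 0, -0.97], [0.2, -0.14, 0], 0.4], [[0, 0, -0.97], [0.21, -0.11, 0], 0.4]])

```text
time: 6.6
position: [449.0, 36.0, 159.3]
eef_rot: [[-0.834, 0.552, 0.0], [0.552, 0.834, 0.0], [-0.0, 0.0, -1.0]]
contact_force: [1.1, 0.1, -0.7]
gripper_width: 0.6
gripper_force: 0.0
```

Request:
carry_out(steps=[[[0, 0, -0.97], [0.23, -0.09, 0], 0.4], [[0, 0, -0.97], [0.23, -0.07, 0], 0.4], [[0, 0, -0.97], [0.24, -0.04, 0], 0.4], [[0, 0, -0.97], [0.24, -0.02, 0], 0.4], [[0, 0, -0.97], [0.24, 0.01, 0], 0.4]])

```text
time: 7.1
position: [389.9, 48.7, 159.4]
eef_rot: [[-0.997, 0.077, 0.0], [0.077, 0.997, 0.0], [-0.0, 0.0, -1.0]]
contact_force: [0.4, -0.3, 0.6]
gripper_width: 0.604
gripper_force: 0.0
```

```bash
python3 - <<'E'
from h import *
plan([385,48,33],175.4,5)
d=snap('top','pics/t5.png')['pixels']
snap('side','pics/s5.png')
o=cv2.resize(d[80:230,170:370],(800,600),interpolation=cv2.INTER_CUBIC);o=np.clip(o.astype(int)*1.5,0,255).astype(np.uint8); cv2.imwrite('pics/c5.png',o[:,:,::-1])
E
```

```text
t 7.1 p [389.9  48.7 159.4] F [ 0.4 -0.3  0.6] turn [0.   0.   0.01]
[0.02, -0.0, 0.51]
[0.02, -0.0, 0.51]
[0.02, -0.0, 0.51]
[0.02, -0.0, 0.51]
[0.02, -0.0, 0.51]
```

View pics/c5.png

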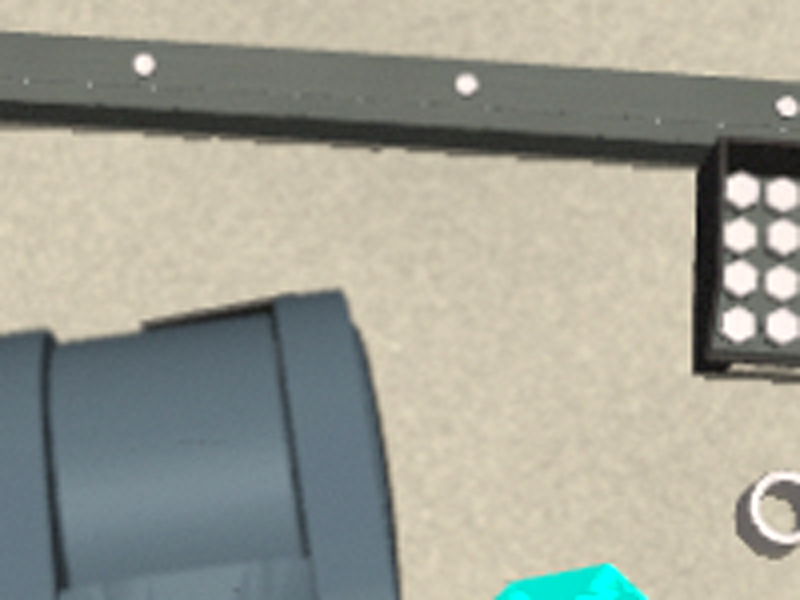

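The arm hides most of the bin. Part of its rear rim shows at (145,325)–(275,303), and the foot of the ledge runs from (0,125) to (640,165). I work out where they are before pushing.

```bash
python3 - <<'E'
from h import *
c=lambda p: np.array(p)/4+[170,80]
A,B=[onz('top',c(p),0) for p in((0,125),(640,165))]; print(A,B,np.degrees(np.arctan2(A[0]-B[0],A[1]-B[1])))
A,B=[onz('top',c(p),45) for p in((0,100),(700,145))]; print(A,B,np.degrees(np.arctan2(A[0]-B[0],A[1]-B[1])))
print([onz('top',c(p),75) for p in ((145,325),(275,303))])
E
```

```text
[737.56809473 218.63178094   0.        ] [ 702.35685573 -216.41574864    0.        ] 4.627235462217285
[738.50432578 210.96014967  45.        ] [ 700.67409313 -248.43325782   45.        ] 4.707583966458014
[array([576.98986918, 111.62815979,  75.        ]), array([589.80174221,  30.52603052,  75.        ])]
```

Request:
carry_out(steps=[[[0, 0, 0], [0.02, 0, 0.5], 0.4], [[0, 0, 0], [0.02, 0, 0.5], 0.4], [[0, 0, 0], [0.02, 0, 0.5], 0.4], [[0, 0, 0], [0.02, 0, 0.5], 0.4], [[0, 0, 0], [0.02, 0, 0.5], 0.4]])

```text
time: 7.7
position: [386.0, 49.0, 33.4]
eef_rot: [[-0.996, 0.085, 0.001], [0.085, 0.996, 0.0], [-0.001, 0.0, -1.0]]
contact_force: [-0.5, -0.2, -0.1]
gripper_width: 0.6
gripper_force: 0.0
```

Request:
carry_out(steps=[[[0, 0, 0], [-0.2, 0, 0], 0.4], [[0, 0, 0], [-0.2, 0, 0], 0.4], [[0, 0, 0], [-0.15, 0, 0], 0.4], [[0, 0, 0], [-0.12, 0, 0], 0.4], [[0, 0, 0], [-0.12, 0, 0], 0.4]])

```text
time: 8.2
position: [425.9, 45.8, 35.0]
eef_rot: [[-0.997, 0.082, 0.001], [0.082, 0.997, 0.0], [-0.001, 0.0, -1.0]]
contact_force: [-0.1, 0.5, 0.1]
gripper_width: 0.602
gripper_force: 0.0
```

Request:
carry_out(steps=[[[0, 0, 0], [-0.12, 0, 0], 0.4], [[0, 0, 0], [-0.12, 0, 0], 0.4], [[0, 0, 0], [-0.12, 0, 0], 0.4], [[0, 0, 0], [-0.12, 0, 0], 0.4], [[0, 0, 0], [-0.12, 0, 0], 0.4]])

```text
time: 8.7
position: [454.9, 43.4, 34.3]
eef_rot: [[-0.997, 0.081, -0.0], [0.081, 0.997, 0.0], [0.0, 0.0, -1.0]]
contact_force: [-1.5, 0.0, 1.0]
gripper_width: 0.602
gripper_force: 0.9
```

Request:
carry_out(steps=[[[0, 0, 0], [-0.12, 0, 0], 0.4], [[0, 0, 0], [-0.12, 0, 0], 0.4], [[0, 0, 0], [-0.12, 0, 0], 0.4], [[0, 0, 0], [-0.12, 0, 0], 0.4], [[0, 0, 0], [-0.12, 0, 0], 0.4]])

```text
time: 9.2
position: [485.0, 41.0, 34.3]
eef_rot: [[-0.997, 0.081, -0.0], [0.081, 0.997, 0.0], [0.0, 0.0, -1.0]]
contact_force: [-0.9, 1.0, 0.2]
gripper_width: 0.598
gripper_force: 0.8
```

Request:
carry_out(steps=[[[0, 0, 0], [-0.12, 0, 0], 0.4], [[0, 0, 0], [-0.12, 0, 0], 0.4], [[0, 0, 0], [-0.12, 0, 0], 0.4], [[0, 0, 0], [-0.12, 0, 0], 0.4], [[0, 0, 0], [-0.12, 0, 0], 0.4]])

```text
time: 9.7
position: [514.9, 38.6, 34.3]
eef_rot: [[-0.997, 0.081, -0.0], [0.081, 0.997, 0.0], [0.0, 0.0, -1.0]]
contact_force: [-0.8, 0.9, 1.0]
gripper_width: 0.601
gripper_force: 0.9
```

```bash
python3 - <<'E'
from h import *
d=snap('top','pics/t6.png')['pixels'][80:190,200:300]; s=snap('side','pics/s6.png')['pixels'][120:230,170:270]
o=np.hstack([cv2.resize(x,(400,440),interpolation=cv2.INTER_CUBIC) for x in(d,s)]);o=np.clip(o.astype(int)*1.5,0,255).astype(np.uint8); cv2.imwrite('pics/c6.png',o[:,:,::-1])
E
```

```text
(no output)
```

View pics/c6.png

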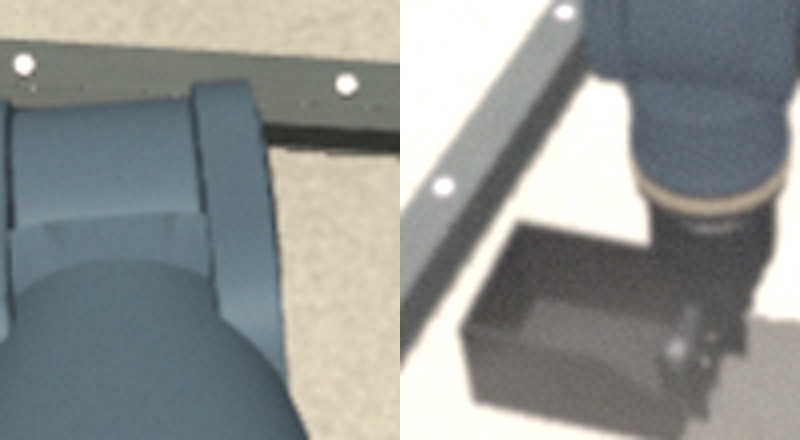

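The side crop shows the bin upright with its open mouth up. Its rear wall, (465,325) to (520,225), is parallel to the ledge with a gap still to close. I carry on and slow down near the end.

Request:
carry_out(steps=[[[0, 0, 0], [-0.12, 0, 0], 0.4], [[0, 0, 0], [-0.12, 0, 0], 0.4], [[0, 0, 0], [-0.12, 0, 0], 0.4], [[0, 0, 0], [-0.12, 0, 0], 0.4], [[0, 0, 0], [-0.12, 0, 0], 0.4]])

```text
time: 10.3
position: [544.8, 36.1, 34.3]
eef_rot: [[-0.997, 0.081, -0.0], [0.081, 0.997, -0.0], [0.0, -0.0, -1.0]]
contact_force: [-2.0, -0.1, 1.7]
gripper_width: 0.603
gripper_force: 1.0
```

Request:
carry_out(steps=[[[0, 0, 0], [-0.1, 0, 0], 0.4], [[0, 0, 0], [-0.1, 0, 0], 0.4], [[0, 0, 0], [-0.06, 0, 0], 0.4], [[0, 0, 0], [-0.06, 0, 0], 0.4], [[0, 0, 0], [-0.06, 0, 0], 0.4]])

```text
time: 10.8
position: [563.4, 34.6, 34.3]
eef_rot: [[-0.997, 0.081, -0.0], [0.081, 0.997, -0.0], [0.0, -0.0, -1.0]]
contact_force: [-1.0, 0.5, -0.0]
gripper_width: 0.597
gripper_force: 0.5
```

Request:
carry_out(steps=[[[0, 0, 0], [-0.04, 0, 0], 0.4], [[0, 0, 0], [-0.04, 0, 0], 0.4], [[0, 0, 0], [-0.04, 0, 0], 0.4]])

```text
time: 11.1
position: [569.4, 34.1, 34.3]
eef_rot: [[-0.997, 0.081, 0.0], [0.081, 0.997, 0.0], [-0.0, 0.0, -1.0]]
contact_force: [-1.5, 0.3, 0.7]
gripper_width: 0.602
gripper_force: 0.5
```

Request:
carry_out(steps=[[[0, 0, 0], [-0.02, 0, 0], 0.4], [[0, 0, 0], [-0.02, 0, 0], 0.4], [[0, 0, 0], [-0.02, 0, 0], 0.4]])

```text
time: 11.4
position: [572.2, 33.9, 34.3]
eef_rot: [[-0.997, 0.081, -0.0], [0.081, 0.997, 0.0], [0.0, -0.0, -1.0]]
contact_force: [-1.3, 0.2, -0.1]
gripper_width: 0.603
gripper_force: 0.5
```

Request:
carry_out(steps=[[[0, 0, 0], [-0.02, 0, 0], 0.4], [[0, 0, 0], [-0.02, 0, 0], 0.4]])

```text
time: 11.6
position: [574.3, 33.7, 34.3]
eef_rot: [[-0.997, 0.081, -0.0], [0.081, 0.997, 0.0], [0.0, 0.0, -1.0]]
contact_force: [-1.0, 0.1, -0.4]
gripper_width: 0.604
gripper_force: 0.5
```

Request:
carry_out(steps=[[[0, 0, 0], [-0.02, 0, 0], 0.4], [[0, 0, 0], [-0.02, 0, 0], 0.4]])

```text
time: 11.8
position: [575.7, 33.6, 34.2]
eef_rot: [[-0.997, 0.081, -0.001], [0.081, 0.997, 0.0], [0.001, -0.0, -1.0]]
contact_force: [-12.0, 1.2, 9.0]
gripper_width: 0.599
gripper_force: 5.6
```

Request:
carry_out(steps=[[[0, 0, 0], [-0.02, 0, 0], 0.4]])

```text
time: 11.9
position: [575.7, 33.6, 34.1]
eef_rot: [[-0.997, 0.081, -0.003], [0.081, 0.997, 0.0], [0.003, 0.0, -1.0]]
contact_force: [-17.9, 1.2, 14.1]
gripper_width: 0.6
gripper_force: 8.6
```

Request:
carry_out(steps=[[[0, 0, 0], [-0.02, 0, 0], 0.4]])

```text
time: 12.0
position: [575.7, 33.6, 34.0]
eef_rot: [[-0.997, 0.081, -0.005], [0.081, 0.997, 0.0], [0.005, 0.0, -1.0]]
contact_force: [-23.8, 3.0, 16.1]
gripper_width: 0.6
gripper_force: 11.8
```

The bin is firmly against the ledge. I back off and look.

Request:
carry_out(steps=[[[0, 0, 0], [0.06, 0, 0], 0.4], [[0, 0, 0], [0.1, 0, 0], 0.4], [[0, 0, 0], [0.4, 0, 0], 0.4], [[0, 0, 0], [0.6, 0, 0], 0.4], [[0, 0, 0], [0.8, 0, 0], 0.4]])

```text
time: 12.5
position: [480.6, 41.4, 34.4]
eef_rot: [[-0.997, 0.081, 0.002], [0.081, 0.997, 0.0], [-0.002, 0.0, -1.0]]
contact_force: [0.9, 0.9, 1.2]
gripper_width: 0.601
gripper_force: 0.0
```

Request:
carry_out(steps=[[[0, 0, 0], [0.3, 0, -0.8], 0.4], [[0, 0, 0], [0.8, 0, -0.8], 0.4], [[0, 0, 0], [0.8, 0, -0.8], 0.4], [[0, 0, 0], [0.8, 0, -0.8], 0.4], [[0, 0, 0], [0.5, 0, -0.8], 0.4]])

```text
time: 13.0
position: [332.5, 53.1, 221.4]
eef_rot: [[-0.997, 0.081, -0.0], [0.081, 0.997, -0.0], [0.0, -0.0, -1.0]]
contact_force: [1.1, -0.0, 0.2]
gripper_width: 0.603
gripper_force: 0.0
```

```bash
python3 - <<'E'
from h import *
print(sensors.get_state()['position'])
d=snap('top','pics/t7.png')['pixels'][75:235,90:400]; s=snap('side','pics/s7.png')['pixels'][90:340,60:310]
a=cv2.resize(d,(450,232),interpolation=cv2.INTER_CUBIC);b=cv2.resize(s,(350,350))
z=cv2.resize(np.load('cal_top.npz')['px'][85:165,210:310],(450,360),interpolation=cv2.INTER_CUBIC)
o=np.zeros((592,800,3),np.uint8);o[:232,:450]=a;o[232:592,:450]=z;o[:350,450:]=b
o=np.clip(o.astype(int)*1.5,0,255).astype(np.uint8); cv2.imwrite('pics/c7.png',o[:,:,::-1])
E
```

```text
[332.47077363  53.10131751 221.38801706]
```

View pics/c7.png

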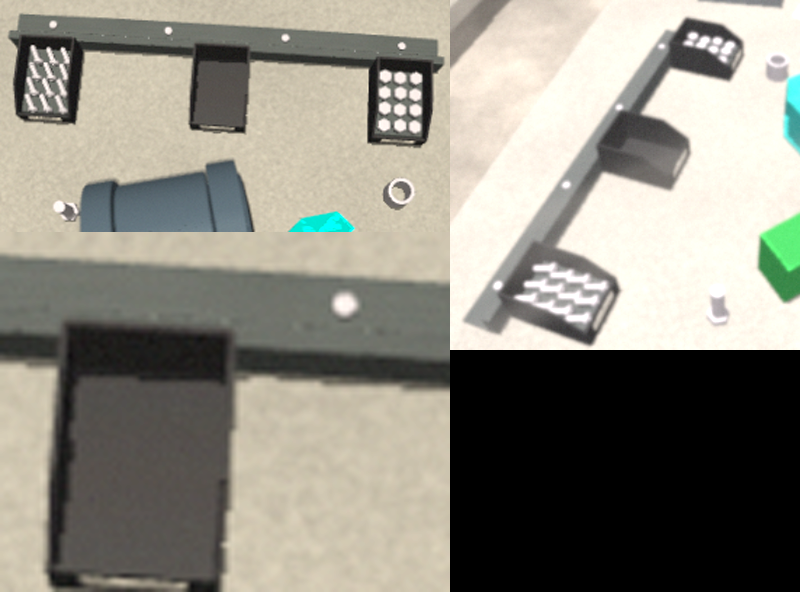

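The bin stands upright between the stocked bins with its rear rim, (65,323)–(235,333) in the lower crop, parallel to the ledge and against it. The bystanders look undisturbed, so I hand the job in.

```bash
python3 -c "
from bench import r
print(r.job_done())"
```

```text
the job is handed in; nothing more can be done
None
```

The bin now stands on its base with its rear wall against the ledge, between the two stocked bins; it was only pushed, the bystanders look unmoved in the last pictures, and the job was handed in after about 13 s of robot time.

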